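# Unlatch the blue sample jar's lid in the wet lab

### The job

Open the sample jar with the blue lid: pinch the two red release buttons on opposite sides of the lid's raised block together, lift the lid off and set it down, right way up, in the middle of the steel tray, then let go. Put it down rather than dropping it, and leave the lid of the jar with the yellow lid in place.

Things in the scene. Friction and masses are not known exactly. Their poses are not given: they have to be found in the camera images.
- blue_lid_grip (a point): Blue lid to take off: point midway between its two red buttons, 139 mm above the bench. z up; y runs through both buttons. They stand out of a 36 x 36 mm block (top 15 mm above the point), each 26 mm wide and high, centred at the point's height; 62 mm over both at rest, 42 mm fully in; 3 to 7 N each, sprung. Each frees its hook once 6 mm in; both must stay in while the lid is lifted straight up.
- blue_lid_foot (a point): Centre of the underside of the same lid's flat foot (50 x 34 mm), 55 mm below the grip point; the lid stands on it when off. z up, y as above. Above it: plug 69 mm across, then at 22 mm a round flange 88 mm across, 6 mm thick, with the button block on top. Lid 130 to 265 g. Its clear jar (amber vials) is fixed, 106 mm high, grey collar 100 mm across at the top; the foot sits 22 mm down inside.
- yellow_lid_grip (a point): The same point of an identical fixed jar with a yellow lid and white vials, to be left closed: midway between its two red buttons, 139 mm above the bench. The two jars may stand on either side of the tray.
- tray_middle (a point): Middle of the inner floor of a shallow stainless steel tray fixed on the bench, open at the top: outside 220 mm along its x, 170 mm along its y, 18 mm high, walls and floor 4 mm thick; the point is 4 mm above the bench, z up. A lid standing in it has its grip point 55 mm above this point.

How it is judged:
By the outcome, as a careful person would: the job done as asked, in the order asked, and still so for the second after the job is handed in, with the robot touching nothing.
It also fails if it takes over 38 s, if anything falls off the work surface, if the arm or the gripper's body presses on something with over 40 N, if the wrist force passes 120 N, or if a joint passes its speed limit or range.

### The arm

A 6-joint arm with a two-finger parallel gripper is mounted at the origin on the work surface. World frame = base frame: x ahead of the robot, y to its left, z up, the work surface at z = 0. Lengths are in mm, angles in rad, forces in N, time in s.
With the tool pointing down it reaches from about 300 to 775 mm from the base axis. Payload 14.6 kg.
Tool frame: the origin (TCP) lies midway between the tips of the shut fingers; the grasp point (between the pads) lies 19 mm behind it (manip.hold_point_z is the distance from the TCP to the grasp point, in mm); z points along the fingers, y is the direction in which the jaws open and shut (so a half turn about z gives the same grasp; the last joint's range is limited). The gripper opens to 94 mm and grips with 3 to 60 N. Pads are 16 mm wide; open, the fingers measure 119 mm over their backs; the gripper's body (75 mm by 177 mm) begins 78 mm behind the grasp point.
Start: joints at [1.073, 0.3, 1.521, -0, 1.321, -0.067], TCP at [229.675, 499.739, 205.446] pointing down, gripper open.
Joint ranges: [-3.03, 3.03], [-0.79, 2.21], [0.23, 2.52], [-1.04, 4.18], [0, 3.07], [-2.55, 2.55]. Speed limits (rad/s): [2.22, 2.22, 2.57, 3.14, 3.14, 3.14].

### API

Orientations are given as [roll, pitch, yaw] about the fixed x, y, z axes, in that order (R = Rz(yaw) Ry(pitch) Rx(roll)).
In Python, from cell import manip gives the robot as it stands.
- The arm moves only by the shell command python3 -m crank 'ROWS' [OPENING] [FORCE]. ROWS is JSON, a list of rows, each an object with "offset": the shift along the world's x, y, z in m, a list of three; "spin": the turn about the world's z in degrees. In form: [{"offset": [dx, dy, dz], "spin": spin}, ...]. A call has exactly 8 rows; each row is the pose to reach, as a shift and turn from the pose measured when the call began; what a row does not reach only later rows make up. A row lasts 1/12 s, in which the tool goes at most 41.7 mm and 7.16 degrees, less where a joint would pass 70% of its speed; a pose out of reach is approached as far as the arm can. A call with a gripper value outside its range is refused whole. OPENING is the opening, from 0 (shut) to 1 (fully open), set as the call begins (- or left out, the last holds). The fingers move at their own pace and stop on an object; FORCE is the grip in N (left out, the last holds). Time passes only in rows, so rows that repeat a pose let the fingers close, or fill a call up. It gives the time, the measured TCP pose, the force and the opening at its end, in the units of the state.
- manip.read_state(): the state, without advancing time (a new reading comes with each control period).
- manip.camera(name): name is "scene" or "top" or "wrist"; returns a dict with "pixels" (420x560x3 uint8, red, green, blue), "fx", "fy", "cx", "cy" (pixels), "extrinsics" (4x4, takes a point from world to camera coordinates); the wrist camera has in their place "hand_eye" (4x4, takes a point from camera to tool coordinates, whose origin is the TCP and whose axes are the flange's). Camera axes: x right, y down, z forward; pixel columns grow to the right and rows downward; lengths in mm; the calibration is good to about 2 mm. A picture is of the moment at which its call begins: read the wrist's pose just before it. There is no depth.
- manip.sign_off(): hands the job in, once; it reports no verdict.
Trained networks look in a picture, given as the dict that the camera call returned (one of the last four; its "shot" number tells which), for a name from the list of things; names that differ only in an ending like _2 or _b are one class to them, and where a whole thing is asked for, a point or a joint stands for the part that bears it (a point fixed in the world has none). Each returns a list of dicts, best first, with "conf" (0 to 1); they miss things now and then, are a little off and sometimes report something else, mostly with a low value. They report only what shows in the picture. A call takes as long as a camera call.
- manip.search_frame(picture, name): "location" ([x, y, z] in mm, in world coordinates, good to about 4 mm: the middle of the surface that is visible of it).
- manip.masks_of(picture, name): "mask" (420x560 bool, what is visible of it).
The state is a dict: "clock": time; "joints": joint angles; "qd": joint speeds; "effort": joint torques, N m; "eef_pos": TCP position; "eef_rot": TCP orientation; "wrist_force": force on the tool from outside, world axes, zero at the start; "moment": the same for the moment, N m; "finger_gap": finger opening in mm.
Only numpy, scipy, OpenCV 4.12 (cv2) and the standard library are available. Lean on these libraries where they do the work, as an engineer would, in place of code of your own. Each camera call takes 0.05 s, during which the arm holds its last target. There are 200 camera calls.

## Working session

There is one attempt and no reset: what is moved stays moved. The work goes in short steps, Python scripts to look and compute and a shell command to move; the robot and the scene stay as the last step left them, time stands still between calls to the robot, and variables do not carry over. Pictures are saved under pics/ and viewed, about 8 in all and at most 12, crops included, and the job is handed in when it is done.

```bash
mkdir -p pics; ls; python3 - <<'E'
from cell import manip
import cv2, numpy as np
s=manip.read_state(); print({k:np.round(v,3).tolist() for k,v in s.items()})
ims=[]
for c in ("scene","top"):
    p=manip.camera(c); ims.append(p["pixels"])
    print(c,p["fx"],p["cx"],p["cy"],np.round(p["extrinsics"],3).tolist())
    for n in ("blue_lid_grip","blue_lid_foot","yellow_lid_grip","tray_middle"):
        print(n,[(np.round(d["location"],1).tolist(),round(d["conf"],2)) for d in manip.search_frame(p,n)[:3]])
    cv2.imwrite(f"pics/{c}1.png",p["pixels"][:,:,::-1])
E
```

```text
pics
{'clock': 0.0, 'joints': [1.073, 0.3, 1.522, 0.0, 1.321, -0.067], 'qd': [-0.002, -0.0, -0.001, -0.001, -0.0, -0.001], 'effort': [-0.003, -53.182, -35.273, 0.071, 0.025, -0.0], 'eef_pos': [229.547, 499.501, 204.871], 'eef_rot': [-3.14, -0.0, 2.711], 'wrist_force': [0.904, -0.177, -0.44], 'moment': [0.025, -0.048, 0.013], 'finger_gap': 93.934}
scene 434.0185062939295 276.9309606326419 211.5895532974152 [[0.023, 1.0, -0.01, -27.031], [0.773, -0.024, -0.633, -332.123], [-0.633, 0.007, -0.774, 1432.808], [0.0, 0.0, 0.0, 1.0]]
blue_lid_grip [([551.8, 242.7, 121.6], 0.57)]
blue_lid_foot [([553.4, 238.9, 120.7], 0.74)]
yellow_lid_grip [([459.3, -305.3, 120.4], 0.89)]
tray_middle [([519.7, -7.0, 2.7], 0.62)]
top 529.0595593712012 287.54275192915924 196.29813244903383 [[0.007, -1.0, -0.009, 8.168], [-0.996, -0.007, -0.083, 544.086], [0.083, 0.01, -0.996, 1211.314], [0.0, 0.0, 0.0, 1.0]]
blue_lid_grip [([540.5, 238.6, 113.0], 0.67)]
blue_lid_foot [([538.4, 240.8, 109.1], 0.96)]
yellow_lid_grip [([443.0, -301.3, 110.6], 0.96)]
tray_middle [([506.0, -8.3, 2.6], 0.61)]
```

```bash
python3 - <<'E'
import cv2,numpy as np
a=cv2.imread("pics/top1.png"); 
cv2.imwrite("pics/top1c.png",cv2.resize(a[100:330],None,fx=1.4,fy=1.4))
E
```

```text
(no output)
```

View pics/top1.png

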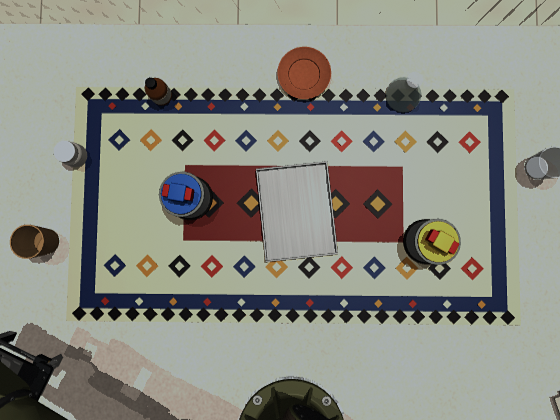

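View pics/scene1.png

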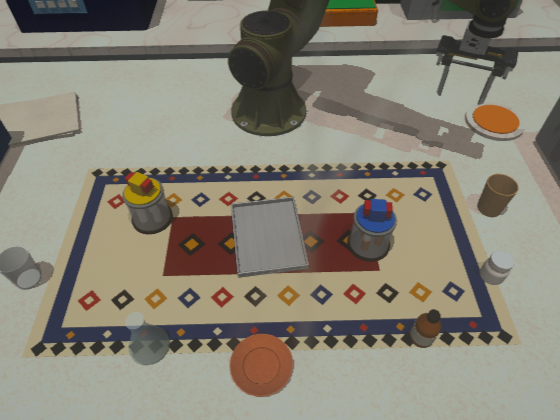

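The top view shows the blue lid at about (179,193), with red buttons at (166,190) and (192,195). The yellow lid is at (438,241), and the tray corners are near (257,170), (327,162), (337,253) and (265,262). The scene view agrees: blue lid at (377,212), yellow at (143,190).

```bash
cat > h.py <<'E'
import numpy as np, cv2
from scipy.spatial.transform import Rotation as Ro
def cam2world(p, st=None):
    if "extrinsics" in p: return np.linalg.inv(np.array(p["extrinsics"]))
    T=np.eye(4); T[:3,:3]=Ro.from_euler("xyz",st["eef_rot"]).as_matrix(); T[:3,3]=st["eef_pos"]
    return T@np.array(p["hand_eye"])
def onplane(p,uv,z,st=None):
    M=cam2world(p,st); d=M[:3,:3]@np.array([(uv[0]-p["cx"])/p["fx"],(uv[1]-p["cy"])/p["fy"],1])
    return M[:3,3]+d*(z-M[2,3])/d[2]
def red(img):
    h=cv2.cvtColor(img,cv2.COLOR_RGB2HSV)
    return (((h[...,0]<8)|(h[...,0]>172))&(h[...,1]>150)&(h[...,2]>100)).astype(np.uint8)
def blobs(m,amin=15):
    n,l,s,c=cv2.connectedComponentsWithStats(m); return [(s[i,4],np.round(c[i],1),s[i,:4]) for i in range(1,n) if s[i,4]>=amin]
def corners(mask):
    c=max(cv2.findContours(mask.astype(np.uint8),0,2)[0],key=cv2.contourArea)
    return cv2.minAreaRect(c)
E
python3 - <<'E'
from cell import manip
from h import *
for c in ("top","scene"):
    p=manip.camera(c); m=manip.masks_of(p,"blue_lid_grip")[0]["mask"].astype(np.uint8)
    k=cv2.dilate(m,np.ones((5,5)))*red(p["pixels"])
    for a,uv,bb in blobs(k,8): print(c,a,uv,bb,onplane(p,uv,152).round(1))
    t=manip.masks_of(p,"tray_middle")
    if t:
        m=t[0]["mask"].astype(np.uint8); cn=max(cv2.findContours(m,0,2)[0],key=cv2.contourArea)
        h=cv2.convexHull(cn)[:,0].astype(float)
        w=np.array([onplane(p,x,18)[:2] for x in h],np.float32)
        print("tray",t[0]["conf"],m.sum(),cv2.minAreaRect(w))
E
```

```text
top 66 [165.1 189.9] [162 184   7  12] [544.9 267.3 152. ]
top 72 [187.6 193.5] [184 188   8  12] [537.7 219.9 152. ]
tray 0.78 6858 ((511.243896484375, -8.033279418945312), (225.06552124023438, 171.20237731933594), 7.175475597381592)
scene 48 [367.2 204.1] [365 200   6   9] [539.  218.8 152. ]
scene 42 [389.  206.1] [387 202   5   9] [546.4 266.6 152. ]
tray 0.57 4986 ((515.6371459960938, -10.105056762695312), (230.12728881835938, 172.59616088867188), 6.793417930603027)
```

```bash
python3 -m crank '[{"offset":[0.015,-0.012,0.02],"spin":1},{"offset":[0.04,-0.033,0.035],"spin":3},{"offset":[0.068,-0.056,0.05],"spin":6},{"offset":[0.096,-0.079,0.06],"spin":8},{"offset":[0.124,-0.102,0.065],"spin":10},{"offset":[0.152,-0.125,0.065],"spin":12},{"offset":[0.18,-0.148,0.065],"spin":14},{"offset":[0.208,-0.171,0.065],"spin":16}]' 1 
python3 - <<'E'
from cell import manip
s=manip.read_state();print(s["eef_pos"],s["eef_rot"],s["clock"])
E
```

```text
clock: 1.47
eef_pos: [438.9, 327.4, 270.7]
eef_rot: [3.141, 0.0, 2.992]
wrist_force: [-0.2, 0.9, 0.2]
finger_gap: 94.3
[438.85305377 327.37368361 270.70941575] [3.14125774e+00 3.58153395e-04 2.99180054e+00] 1.4667
```

```bash
python3 -m crank '[{"offset":[0.02,-0.016,0],"spin":0},{"offset":[0.045,-0.037,0],"spin":0},{"offset":[0.07,-0.057,0],"spin":0},{"offset":[0.09,-0.073,0],"spin":0},{"offset":[0.103,-0.084,0],"spin":0},{"offset":[0.103,-0.084,0],"spin":0},{"offset":[0.103,-0.084,0],"spin":0},{"offset":[0.103,-0.084,0],"spin":0}]' 1 
python3 - <<'E'
from cell import manip
from h import *
s=manip.read_state();print(s["eef_pos"],s["eef_rot"],s["clock"])
p=manip.camera("wrist"); cv2.imwrite("pics/w1.png",p["pixels"][:,:,::-1])
print(np.round(p["hand_eye"],3).tolist(),p["fx"])
for a,uv,bb in blobs(red(p["pixels"]),60): print(a,uv,bb,onplane(p,uv,152,s).round(1))
E
```

```text
clock: 2.13
eef_pos: [541.3, 243.9, 270.7]
eef_rot: [3.141, 0.0, 2.992]
wrist_force: [0.2, -0.3, 0.3]
finger_gap: 94.0
[541.33708604 243.87221779 270.70835718] [3.14115445e+00 1.58281354e-04 2.99213544e+00] 2.1333
[[0.0, -0.966, -0.259, 74.495], [1.0, 0.0, 0.001, -0.912], [-0.0, -0.259, 0.966, -180.003], [0.0, 0.0, 0.0, 1.0]] 308.5055048767039
131 [35.  28.1] [28 21 15 16] [354.6  57.9 152. ]
644 [221.7  67.6] [203  47  38  42] [409.5 211.4 152. ]
372 [  9.8 105.1] [ 0 86 23 37] [411.8  12.8 152. ]
8378 [209.9 169.6] [148 111 115 131] [497.2 182.3 152. ]
5074 [ 25.  219.4] [  0 149  74 122] [518.8 -12.8 152. ]
289 [303.6 204.7] [298 192  13  25] [545.5 267.5 152. ]
237 [255.6 206.5] [249 197  14  20] [540.2 219.8 152. ]
372 [258.8 270.1] [244 256  31  29] [609.2 211.5 152. ]
```

View pics/w1.png

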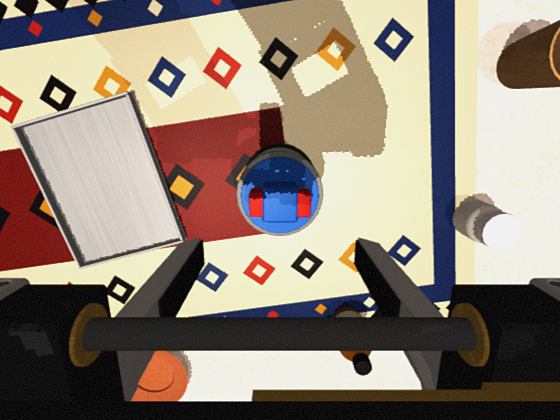

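The wrist view shows the blue lid centred near (280,195), with buttons at (255,203) and (304,203) and the block nearly square to the jaws. The tray is at upper left. I'll zoom in to check the axis.

```bash
python3 - <<'E'
import cv2
a=cv2.imread("pics/w1.png")[140:245,225:335]
cv2.imwrite("pics/w1c.png",cv2.resize(a,None,fx=6,fy=5.7,interpolation=0)[:600])
E
```

```text
(no output)
```

View pics/w1c.png

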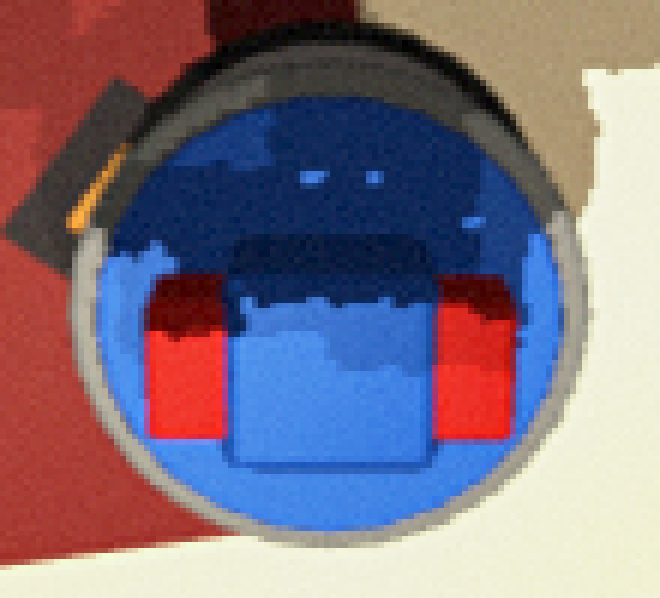

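```bash
python3 - <<'E'
from cell import manip
from h import *
s=manip.read_state(); p=manip.camera("wrist")
c=np.array([onplane(p,uv,152,s) for uv in ((249.7,193.5),(310.8,193.5),(310.6,216.6),(249.7,216.6))])
m=c.mean(0); print(c.round(1), m, (m-s["eef_pos"]).round(1), s["eef_rot"])
print([np.linalg.norm(c[i]-c[(i+1)%4]).round(1) for i in range(4)])
for n in ("blue_lid_grip","blue_lid_foot","tray_middle"): print(n,[(np.round(d["location"],1).tolist(),round(d["conf"],2)) for d in manip.search_frame(p,n)[:2]])
# tray
t=manip.masks_of(p,"tray_middle")
m=t[0]["mask"].astype(np.uint8); h=cv2.convexHull(max(cv2.findContours(m,0,2)[0],key=cv2.contourArea))[:,0].astype(float)
print(cv2.minAreaRect(np.array([onplane(p,x,18,s)[:2] for x in h],np.float32)),t[0]["conf"])
E
```

```text
[[526.2 216.5 152. ]
 [535.1 276.2 152. ]
 [558.7 273.1 152. ]
 [549.6 212.4 152. ]] [542.40558884 244.53767102 152.        ] [   1.2    0.5 -118.8] [3.14113174e+00 3.24842434e-04 2.99262221e+00]
[np.float64(60.4), np.float64(23.8), np.float64(61.5), np.float64(23.8)]
blue_lid_grip [([531.0, 245.2, 112.2], 0.69)]
blue_lid_foot [([533.5, 243.6, 109.2], 0.95)]
tray_middle [([498.7, -8.0, 7.1], 0.62)]
((510.6902160644531, -5.4368743896484375), (222.46055603027344, 179.11009216308594), 6.429618835449219) 0.68
```

The position fixes agree: about (542, 244), and the yaw is already aligned. Going down now.

```bash
python3 -m crank '[{"offset":[0.001,0,-0.015],"spin":0},{"offset":[0.001,0,-0.04],"spin":0},{"offset":[0.001,0,-0.068],"spin":0},{"offset":[0.001,0,-0.096],"spin":0},{"offset":[0.001,0,-0.122],"spin":0},{"offset":[0.001,0,-0.14],"spin":0},{"offset":[0.001,0,-0.15],"spin":0},{"offset":[0.001,0,-0.15],"spin":0}]' 1 
python3 - <<'E'
from cell import manip
from h import *
s=manip.read_state();print(s["eef_pos"].round(1),s["wrist_force"].round(2))
p=manip.camera("wrist"); q=manip.camera("scene")
cv2.imwrite("pics/g1.png",cv2.hconcat([p["pixels"][90:350,130:430],cv2.resize(q["pixels"][130:280,300:450],(260,260))])[:,:,::-1])
E
```

```text
clock: 3.1
eef_pos: [541.6, 243.7, 119.0]
eef_rot: [-3.141, -0.002, 2.993]
wrist_force: [-1.2, 0.3, 0.9]
finger_gap: 94.1
[541.6 243.7 119. ] [-1.2   0.32  0.91]
```

View pics/g1.png

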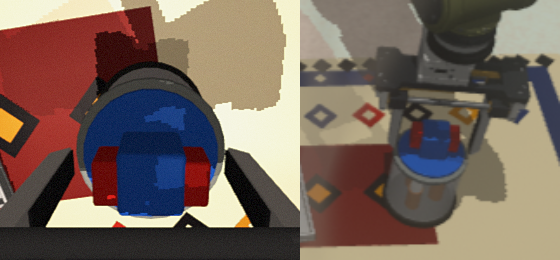

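The two fingers straddle the lid (pixels about 72 and 226, buttons 93–210), roughly centred and clear of the flange. Pinching next.

```bash
python3 -m crank '[{"offset":[0,0,0.001],"spin":0},{"offset":[0,0,0.001],"spin":0},{"offset":[0,0,0.001],"spin":0},{"offset":[0,0,0.001],"spin":0},{"offset":[0,0,0.001],"spin":0},{"offset":[0,0,0.001],"spin":0},{"offset":[0,0,0.001],"spin":0},{"offset":[0,0,0.001],"spin":0}]' 0 30
```

```text
clock: 3.87
eef_pos: [543.0, 244.2, 123.2]
eef_rot: [3.14, 0.002, 2.993]
wrist_force: [-1.9, 0.5, 4.0]
finger_gap: 44.0
```

```bash
python3 -m crank '[{"offset":[0,0,0],"spin":0},{"offset":[0,0,0],"spin":0},{"offset":[0,0,0],"spin":0},{"offset":[0,0,0],"spin":0},{"offset":[0,0,0],"spin":0},{"offset":[0,0,0],"spin":0},{"offset":[0,0,0],"spin":0},{"offset":[0,0,0],"spin":0}]' 0 30
python3 - <<'E'
from cell import manip
from h import *
s=manip.read_state();print(s["eef_pos"].round(1),s["wrist_force"].round(2),s["moment"].round(2))
p=manip.camera("wrist")
cv2.imwrite("pics/g2.png",cv2.resize(p["pixels"][90:350,130:430],None,fx=2,fy=2)[:,:,::-1])
E
```

```text
clock: 4.53
eef_pos: [543.1, 244.2, 123.5]
eef_rot: [3.14, 0.002, 2.993]
wrist_force: [-1.3, 0.5, 4.6]
finger_gap: 40.7
[543.1 244.2 123.5] [-1.27  0.55  4.57] [0.08 0.21 0.03]
```

View pics/g2.png

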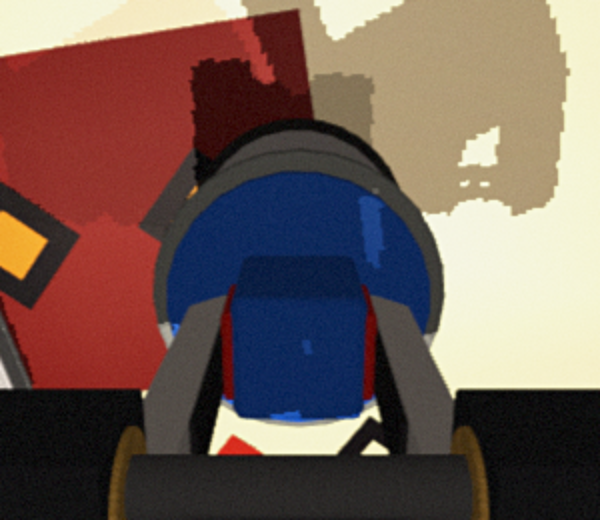

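Both buttons are pressed in on each side of the block (opening 40.7 mm, about full travel). Lifting straight up.

```bash
python3 -m crank '[{"offset":[0,0,0.003],"spin":0},{"offset":[0,0,0.008],"spin":0},{"offset":[0,0,0.014],"spin":0},{"offset":[0,0,0.022],"spin":0},{"offset":[0,0,0.032],"spin":0},{"offset":[0,0,0.044],"spin":0},{"offset":[0,0,0.054],"spin":0},{"offset":[0,0,0.06],"spin":0}]' 0 30
python3 - <<'E'
from cell import manip
from h import *
s=manip.read_state();print(s["eef_pos"].round(1),s["wrist_force"].round(2),s["moment"].round(2))
p=manip.camera("wrist");q=manip.camera("scene")
cv2.imwrite("pics/g3.png",cv2.hconcat([p["pixels"][90:350,130:430],cv2.resize(q["pixels"][110:280,290:460],(260,260))])[:,:,::-1])
E
```

```text
clock: 5.25
eef_pos: [543.5, 244.4, 185.7]
eef_rot: [3.139, 0.004, 2.993]
wrist_force: [-0.2, -0.1, -1.9]
finger_gap: 40.5
[543.5 244.4 185.7] [-0.22 -0.08 -1.87] [-0.03 -0.    0.01]
```

View pics/g3.png

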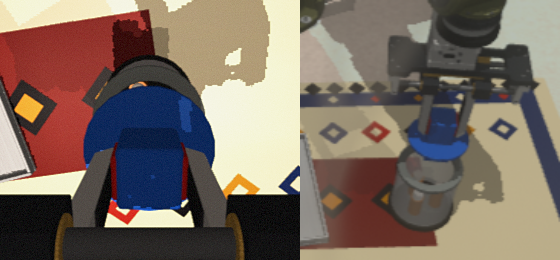

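The lid is off and held level above the jar, and its weight reads about 1.9 N. Moving over the tray.

```bash
python3 -m crank '[{"offset":[-0.002,-0.012,0.005],"spin":0},{"offset":[-0.006,-0.045,0.005],"spin":0},{"offset":[-0.012,-0.085,0.005],"spin":0},{"offset":[-0.018,-0.125,0.005],"spin":0},{"offset":[-0.022,-0.165,0.005],"spin":0},{"offset":[-0.028,-0.205,0.005],"spin":0},{"offset":[-0.031,-0.237,0.005],"spin":0},{"offset":[-0.0325,-0.252,0.005],"spin":0}]' 0 30
python3 -m crank '[{"offset":[0,0,-0.005],"spin":0},{"offset":[0,0,-0.02],"spin":0},{"offset":[0,0,-0.035],"spin":0},{"offset":[0,0,-0.045],"spin":0},{"offset":[0,0,-0.05],"spin":0},{"offset":[0,0,-0.05],"spin":0},{"offset":[0,0,-0.05],"spin":0},{"offset":[0,0,-0.05],"spin":0}]' 0 30
python3 - <<'E'
from cell import manip
from h import *
s=manip.read_state();print(s["eef_pos"].round(1),s["eef_rot"].round(3),s["wrist_force"].round(2),s["moment"].round(2))
for c in ("wrist","top"):
    p=manip.camera(c); cv2.imwrite(f"pics/t_{c}.png",p["pixels"][:,:,::-1])
    t=manip.masks_of(p,"tray_middle")
    if t:
        m=t[0]["mask"].astype(np.uint8); h=np.vstack(cv2.findContours(m,0,2)[0]); h=cv2.convexHull(h)[:,0].astype(float)
        print(c,cv2.minAreaRect(np.array([onplane(p,x,18,s)[:2] for x in h],np.float32)),t[0]["conf"])
a=cv2.imread("pics/t_wrist.png");b=cv2.imread("pics/t_top.png")
cv2.imwrite("pics/t.png",cv2.hconcat([cv2.resize(a,(400,300)),cv2.resize(b[120:300,180:420],(400,300))]))
E
```

```text
clock: 6.02
eef_pos: [509.8, -11.4, 190.0]
eef_rot: [3.14, 0.004, 2.99]
wrist_force: [-0.1, 0.2, -1.3]
finger_gap: 40.7
clock: 6.68
eef_pos: [510.2, -11.3, 140.7]
eef_rot: [3.14, 0.005, 2.991]
wrist_force: [-0.1, 0.3, -2.0]
finger_gap: 40.8
[510.2 -11.3 140.7] [3.14  0.005 2.991] [-0.13  0.32 -2.03] [-0.03 -0.05  0.05]
wrist ((510.8388671875, -8.752769470214844), (221.59629821777344, 171.86643981933594), 6.547057628631592) 0.57
top ((510.7139892578125, -9.151382446289062), (219.22328186035156, 171.31178283691406), 6.51828145980835) 0.83
```

View pics/t.png

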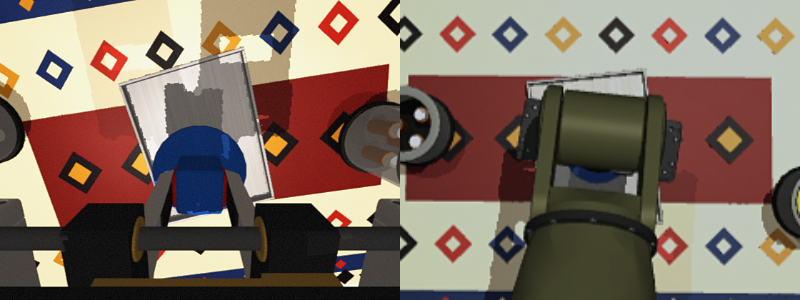

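The lid hangs level over the tray. The wrist and top fixes now agree on the middle at (510.8, -8.9). The open jar on the +y side shows amber vials. Lowering now.

```bash
python3 -m crank '[{"offset":[0,0.001,-0.008],"spin":0},{"offset":[0.001,0.002,-0.025],"spin":0},{"offset":[0.001,0.0025,-0.045],"spin":0},{"offset":[0.001,0.0025,-0.062],"spin":0},{"offset":[0.001,0.0025,-0.076],"spin":0},{"offset":[0.001,0.0025,-0.086],"spin":0},{"offset":[0.001,0.0025,-0.091],"spin":0},{"offset":[0.001,0.0025,-0.091],"spin":0}]' 0 30
python3 -m crank '[{"offset":[0,0,-0.0005],"spin":0},{"offset":[0,0,-0.001],"spin":0},{"offset":[0,0,-0.0015],"spin":0},{"offset":[0,0,-0.002],"spin":0},{"offset":[0,0,-0.0025],"spin":0},{"offset":[0,0,-0.003],"spin":0},{"offset":[0,0,-0.003],"spin":0},{"offset":[0,0,-0.003],"spin":0}]' 0 30
```

```text
clock: 7.55
eef_pos: [510.6, -8.8, 48.5]
eef_rot: [3.14, 0.003, 2.99]
wrist_force: [0.1, 0.3, -1.1]
finger_gap: 40.7
clock: 8.22
eef_pos: [510.6, -8.8, 45.6]
eef_rot: [3.14, 0.003, 2.99]
wrist_force: [-1.2, -0.2, -2.3]
finger_gap: 40.6
```

```bash
python3 -m crank '[{"offset":[0,0,-0.0003],"spin":0},{"offset":[0,0,-0.0006],"spin":0},{"offset":[0,0,-0.0009],"spin":0},{"offset":[0,0,-0.0012],"spin":0},{"offset":[0,0,-0.0015],"spin":0},{"offset":[0,0,-0.0015],"spin":0},{"offset":[0,0,-0.0015],"spin":0},{"offset":[0,0,-0.0015],"spin":0}]' 0 30
python3 - <<'E'
from cell import manip
from h import *
s=manip.read_state();print(s["eef_pos"].round(1),s["wrist_force"].round(2),s["moment"].round(2))
E
```

```text
clock: 8.88
eef_pos: [510.7, -8.8, 44.1]
eef_rot: [3.14, 0.003, 2.99]
wrist_force: [0.9, -0.1, -2.4]
finger_gap: 40.7
[510.7  -8.8  44.1] [ 0.85 -0.07 -2.37] [-0.01  0.05  0.02]
```

```bash
python3 -m crank '[{"offset":[0,0,-0.0003],"spin":0},{"offset":[0,0,-0.0006],"spin":0},{"offset":[0,0,-0.0009],"spin":0},{"offset":[0,0,-0.0012],"spin":0},{"offset":[0,0,-0.0015],"spin":0},{"offset":[0,0,-0.0015],"spin":0},{"offset":[0,0,-0.0015],"spin":0},{"offset":[0,0,-0.0015],"spin":0}]' 0 30
python3 - <<'E'
from cell import manip
from h import *
s=manip.read_state();print(s["eef_pos"].round(1),s["wrist_force"].round(2),s["moment"].round(2))
p=manip.camera("scene")
cv2.imwrite("pics/t3.png",cv2.resize(p["pixels"][150:290,210:350],(600,600),interpolation=2)[:,:,::-1])
E
```

```text
clock: 9.55
eef_pos: [510.9, -8.8, 43.4]
eef_rot: [3.14, 0.004, 2.99]
wrist_force: [-4.1, 0.5, 9.7]
finger_gap: 40.7
[510.9  -8.8  43.4] [-4.14  0.48  9.72] [0.07 0.85 0.03]
```

The force turned to +9.7 N at TCP z = 43.4, exactly where contact was predicted. The lid is standing on the floor, so I'll release it.

```bash
python3 -m crank '[{"offset":[0,0,0],"spin":0},{"offset":[0,0,0],"spin":0},{"offset":[0,0,0],"spin":0},{"offset":[0,0,0],"spin":0},{"offset":[0,0,0],"spin":0},{"offset":[0,0,0],"spin":0},{"offset":[0,0,0],"spin":0},{"offset":[0,0,0],"spin":0}]' 1 30
```

```text
clock: 10.27
eef_pos: [510.9, -8.8, 43.4]
eef_rot: [3.14, 0.004, 2.99]
wrist_force: [-0.0, 0.1, -0.1]
finger_gap: 90.7
```

```bash
python3 -m crank '[{"offset":[0,0,0.003],"spin":0},{"offset":[0,0,0.012],"spin":0},{"offset":[0,0,0.03],"spin":0},{"offset":[0,0,0.055],"spin":0},{"offset":[0,0,0.085],"spin":0},{"offset":[0,0,0.115],"spin":0},{"offset":[0,0,0.14],"spin":0},{"offset":[0,0,0.15],"spin":0}]' 1
python3 -m crank '[{"offset":[-0.01,0,0.01],"spin":0},{"offset":[-0.03,0,0.02],"spin":0},{"offset":[-0.055,0,0.03],"spin":0},{"offset":[-0.08,0,0.04],"spin":0},{"offset":[-0.105,0,0.05],"spin":0},{"offset":[-0.13,0,0.05],"spin":0},{"offset":[-0.145,0,0.05],"spin":0},{"offset":[-0.15,0,0.05],"spin":0}]' 1
python3 - <<'E'
from cell import manip
from h import *
s=manip.read_state();print(s["eef_pos"].round(1),s["wrist_force"].round(2),s["clock"])
ims=[]
for c in ("top","scene"):
    p=manip.camera(c); ims.append(p["pixels"])
    r=manip.masks_of(p,"blue_lid_grip")
    if r:
        m=r[0]["mask"].astype(np.uint8)
        for a,uv,bb in blobs(cv2.dilate(m,np.ones((5,5)))*red(p["pixels"]),8): print(c,a,uv,onplane(p,uv,72).round(1))
    print(c,[(np.round(d["location"],1).tolist(),round(d["conf"],2)) for n in ("blue_lid_grip","yellow_lid_grip") for d in manip.search_frame(p,n)[:1]])
cv2.imwrite("pics/end.png",cv2.hconcat([cv2.resize(ims[0][120:300,140:480],(400,300)),cv2.resize(ims[1][150:300,100:420],(400,300))])[:,:,::-1])
E
```

```text
clock: 10.93
eef_pos: [511.9, -8.9, 197.8]
eef_rot: [3.139, 0.009, 2.99]
wrist_force: [0.8, 0.0, 0.3]
finger_gap: 93.7
clock: 11.6
eef_pos: [360.4, -8.8, 248.0]
eef_rot: [3.139, 0.01, 2.99]
wrist_force: [0.9, -0.2, -0.2]
finger_gap: 93.7
[360.4  -8.8 248. ] [ 0.92 -0.21 -0.24] 11.6
top 61 [286.1 208.3] [513.   14.5  72. ]
top 62 [307.2 211.9] [505.2 -32.6  72. ]
top [([509.3, -10.2, 27.8], 0.96), ([441.6, -300.8, 111.7], 0.92)]
scene 34 [256.5 217.8] [506.9 -33.8  72. ]
scene 41 [276.4 219.6] [514.   14.4  72. ]
scene [([523.8, -6.0, 41.2], 0.95), ([456.9, -310.0, 122.3], 0.79)]
```

View pics/end.png

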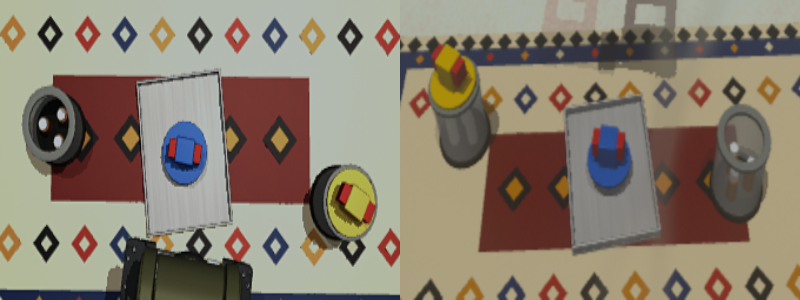

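The lid stands upright near (510, -9), in the middle of the tray. The yellow lid is still on its jar, the open jar still holds its vials, and the arm is clear.

```bash
python3 -c "
from cell import manip
print(manip.sign_off())"
```

```text
the job is handed in; nothing more can be done
None
```

The job is done and handed in. I pinched both red buttons on the blue lid with 30 N and lifted it straight off. I then lowered it into the tray until the wrist force showed it touching down (9.7 N), let go, and moved the arm clear. The last arm move ended at about 11.6 s of the 38 s allowed.

**Final checks**
- The top and scene cameras put the lid upright at about (510, -9) mm. The tray middle measured (510.8, -9), so they agree within about 2 mm.
- The yellow lid is still on its jar, and the gripper was open with nothing touching it.

**Disagreements**
- **Height reading:** the tool rose about 4 mm while pinching, though I had asked for 1 mm. It caused no problem with the grip.
- **Lid position:** the network's own fix for the lid from the scene camera was about 14 mm further out in x. That is its usual offset for visible surfaces, and the button positions from both cameras agreed with each other.

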